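# Snap the lifting handle onto its parking loop

### The arm

A 6-joint arm with a two-finger parallel gripper is mounted at the origin on the work surface; the furniture and walls round the work are solid. World frame = base frame: x ahead of the robot, y to its left, z up, the work surface at z = 0. Lengths are in mm, angles in rad, forces in N, time in s.
With the tool pointing down it reaches from about 300 to 950 mm from the base axis. Payload 3.1 kg.
Tool frame: the origin (TCP) lies at the very end of the fingers, on their centre line; the grasp point (between the pads) lies 19 mm behind it; y points along the fingers, x is the direction in which the jaws open and shut, and the axes are right-handed (so a half turn about y gives the same grasp; the last joint's range is limited). The gripper opens to 85 mm and grips with 20 to 120 N. Pads are 22 mm wide; open, the fingers measure 114 mm over their backs; the gripper's body (76 mm by 85 mm) begins 54 mm behind the grasp point. The pads swing forward as they close: fully open they stand 13 mm farther back than shut.
Start: joints at [1.193, 0.308, 1.634, -0, 1.2, -0.07], TCP at [189.378, 595.624, 231.272] pointing down, gripper open.
Joint ranges: [-3.06, 3.06], [-0.79, 1.96], [0.05, 2.63], [-1.19, 4.34], [0.05, 2.64], [-2.94, 2.94]. Speed limits (rad/s): [2.79, 2.79, 3.14, 3.14, 3.14, 3.14].

### API

Orientations are given as a 3x3 rotation matrix whose columns are the frame's x, y, z axes.
In Python, from workcell import reach, movel, goto_joints, set_gripper, pause, solve_ik, capture, MotionError, job_done, read_time, read_joint_pos, read_joint_velocities, read_effort, read_tcp_pos, read_tcp_rot, read_wrist_force, read_ft_torque, read_gripper_width gives the robot as it stands. Calls block until the motion is done:
- reach(position, orientation): joint-space move of the TCP to a pose.
- movel(position, ori=None, feed=150): straight line of the TCP; ori=None keeps the orientation; feed is the mean speed in mm/s.
- goto_joints(angles): joint-space move.
- set_gripper(opening, grip_force=None): finger opening in mm; grip_force is the grip in N (None keeps the last); returns when the fingers have stopped.
- pause(seconds).
- solve_ik(position, orientation): joint angles nearest the present ones, or None.
- capture(name): name is "scene" or "top" or "wrist"; returns a dict with "frame" (400x640x3 uint8, blue, green, red), "fovy" (degrees; the focal length in pixels is half the picture's height over the tangent of half this angle, whatever the lens; pixels are square), "cx", "cy" (the principal point, pixels), "k1" (the pictures are not rectified: a ray, as slopes to the right and down, at radius r is drawn at 1 + k1 r^2 times it, then the intrinsics apply), "world_from_camera" (4x4, takes a point from camera to world coordinates). Camera axes: x right, y up, looking along -z (the intrinsics and any distortion apply to the point x, -y, -z); pixel columns grow to the right and rows downward; lengths in mm; the calibration is good to about 2 mm. A picture is of the moment at which its call begins. There is no depth.
A pose or a line that the arm cannot do raises MotionError and nothing moves.
- job_done(): hands the job in, once; it reports no verdict.
Readings, each from a call of its own:
- read_time(): time.
- read_joint_pos(): joint angles.
- read_joint_velocities(): joint speeds.
- read_effort(): joint torques, N m.
- read_tcp_pos(): TCP position.
- read_tcp_rot(): TCP orientation.
- read_wrist_force(): force on the tool from outside, world axes, zero at the start.
- read_ft_torque(): the same for the moment, N m.
- read_gripper_width(): finger opening in mm.
Only numpy, scipy, OpenCV 4.12 (cv2) and the standard library are available. Lean on these libraries where they do the work, as an engineer would, in place of code of your own. Each camera call takes 0.05 s, during which the arm holds its last target.

### The job

Put the pan-lifting handle away: pick it up by its black grip and press the sprung gate of its snap hook straight down on the wire loop of the parking bracket until the wire passes and the gate springs shut behind it. Then tug it upward with about 10 N for a moment to check that it is caught, lower it again and leave it hanging upright on the loop. Hook and bracket must never be forced together with more than 40 N, and the timer and the red bowl stay where they are.

Things in the scene. Friction and masses are not known exactly. Their poses are not given: they have to be found in the camera images.
- handle_grip (a point): Centre of the black ribbed grip (30 x 24 x 60 mm in x, y, z) of the loose lifting handle, 0.3 to 0.5 kg, standing upright on the table. z up, x across the hook's mouth from gate hinge to nose, y along the hinge pin. 93 mm above the hook's underside, 33 mm above its steel frame. The hook may be clipped either way round (half a turn about z).
- lift_handle: The same handle as a whole; origin at the middle of its underside, axes as the grip's. Under the grip is a steel snap hook: a C-shaped frame 67 mm long (x), 26 wide (y), 60 tall, open along y, mouth in the underside. Let go after clipping, it hangs upright by itself with its bow on the wire.
- hook_mouth (a point): Middle of the hook's mouth, at its underside, 93 mm below the grip's centre. The mouth is 19 mm wide in x between two rigid lips 5 mm thick, and closed by the gate, whose underside is 5.7 mm up. An 8 mm wire enters if it lies within about 5 mm of the middle in x.
- gate (a joint): Sprung gate of the hook, rad: 0 shut, up to 1.5 swung up into the hook; its hinge is 20 mm from the mouth's middle at -x. Pushed down on a wire it yields at about 4 to 10 N, at the end mostly sideways, swings 0.9 to 1.3 rad, and slips past when the wire's axis is 33 to 43 mm above the hook's underside, then shuts below the wire.
- hook_bow (a point): Top of the rigid bow (shallow vee) inside the hook, 50 mm above its underside, over the mouth. A wire inside meets the bow with its axis 46 mm above the hook's underside; when the hook is pulled up, the wire meets the shut gate, which is rigid that way, with its axis about 15 mm above the underside.
- bracket: Stainless parking bracket fixed to the table: base plate 80 (x) by 110 (y) by 6 mm, origin at the middle of its underside, z up. Two sleeves (16 mm thick, 40 mm tall, at y = +38 and -38) hold an upside-down U of 8 mm round wire. Its top runs level along y over the origin, about 60 mm straight; 60 mm clear between the sleeves.
- loop_mid (a point): Fixed point of the bracket, 66 mm above its underside on the middle line, axes as the bracket's. The loop is clamped at another height each time: the axis of its top wire lies anywhere from 10 mm below to 10 mm above this point, which is not measured; find it by touch. In x and y the wire's middle is at this point.
- timer: Round kitchen timer, 68 mm across, 36 mm tall, loose, standing between the work; origin at its underside. Leave alone.
- red_bowl: Red bowl, 150 mm across, 60 mm tall, loose; origin at its underside. Leave alone.

How it is judged (in metres and radians):
On the way, in this order (a step that is already met when the one before it is completed fails the run):
1. the wire has passed the gate into the hook and the gate has sprung shut (z of loop_mid in the frame of handle_grip above -0.067 m and x of loop_mid in the frame of handle_grip between -0.02 and 0.02 m and y of loop_mid in the frame of handle_grip between -0.025 and 0.025 m and value of joint gate below 0.12 rad), for 0.1 s.
2. the caught hook is tugged upward against the wire with more than 5 N, gate shut (z of loop_mid in the frame of handle_grip below -0.067 m and x of loop_mid in the frame of handle_grip between -0.02 and 0.02 m and y of loop_mid in the frame of handle_grip between -0.025 and 0.025 m and value of joint gate below 0.12 rad and contact force between lift_handle and bracket above 5 N), for 0.1 s.
At the end, for the whole second after the job is handed in: The handle hangs at rest (under 30 mm/s) with its bow on the wire: loop_mid lies in the hook more than 26 mm above its underside, within 20 mm in x and 25 mm in y of the grip's axis; the gate is shut (under 0.12 rad), the hook upright within 0.4 rad and borne by the bracket (over 1 N) (all of step 1 and angle between handle_grip's own z axis and vertical below 0.4 rad and linear speed of lift_handle below 0.03 m/s and contact force between lift_handle and bracket above 1 N); the robot touches nothing.
It fails at once if hook and bracket are forced together with more than 40 N (contact force between lift_handle and bracket above 40 N).
It fails at once if the timer is moved by more than 25 mm (distance of timer from where it was at the start of the episode above 0.025 m).
It fails at once if the red bowl is moved by more than 25 mm (distance of red_bowl from where it was at the start of the episode above 0.025 m).
It also fails if it takes over 59 s, if anything falls off the work surface, if the arm or the gripper's body presses on something with over 40 N, if the wrist force passes 120 N, or if a joint passes its speed limit or range.

## Working session

There is one attempt and no reset: what is moved stays moved. The work goes in short steps, each a Python script; the robot and the scene stay as the last script left them, time stands still between calls to the robot, and variables do not carry over. Pictures are saved under pics/ and viewed, and the job is handed in when it is done.

```bash
ls; mkdir -p pics; cat > h.py <<'E'
from workcell import *
import numpy as np, cv2
def snap(name,fn):
    c=capture(name); cv2.imwrite('pics/'+fn+'.png',c['frame']); np.save('pics/'+fn+'.npy',c,allow_pickle=True); return c
def load(fn): return np.load('pics/'+fn+'.npy',allow_pickle=True).item()
def ray(c,u,v):
    f=200/np.tan(np.radians(c['fovy'])/2)
    K=np.array([[f,0,c['cx']],[0,f,c['cy']],[0,0,1.]])
    p=cv2.undistortPoints(np.array([[[u,v]]],float),K,np.array([c['k1'],0,0,0.]))[0,0]
    T=np.array(c['world_from_camera']); d=T[:3,:3]@np.array([p[0],-p[1],-1.]); return T[:3,3],d/np.linalg.norm(d)
def plane(c,u,v,z):
    o,d=ray(c,u,v); return o+d*(z-o[2])/d[2]
def tri(r1,r2):
    (o1,d1),(o2,d2)=r1,r2
    A=np.array([d1,-d2]).T; s=np.linalg.lstsq(A,o2-o1,rcond=None)[0]
    a=o1+d1*s[0]; b=o2+d2*s[1]; return (a+b)/2,np.linalg.norm(a-b)
def proj(c,P):
    f=200/np.tan(np.radians(c['fovy'])/2)
    T=np.linalg.inv(np.array(c['world_from_camera'])); p=T[:3,:3]@np.array(P,float)+T[:3,3]
    x,y=p[0]/-p[2],-p[1]/-p[2]; k=1+c['k1']*(x*x+y*y); return np.array([c['cx']+f*x*k,c['cy']+f*y*k])
E
python3 - <<'E'
from h import *
for n in ['scene','top','wrist']:
    c=snap(n,n+'0'); print(n,c['fovy'],c['cx'],c['cy'],c['k1'],np.round(c['world_from_camera'],3).tolist())
print(read_time(),read_tcp_pos(),read_tcp_rot(),read_wrist_force(),read_gripper_width())
E
```

```text
pics
scene 57.57791878226286 320.5476504173027 207.66519734687898 -0.08378022464989832 [[0.766, 0.48, -0.428, 86.029], [-0.643, 0.555, -0.528, -506.482], [-0.016, 0.679, 0.734, 702.324], [0.0, 0.0, 0.0, 1.0]]
top 54.9650115370828 323.83884534765934 193.13513142890935 -0.009926906542108567 [[0.029, 0.994, -0.104, 364.769], [-1.0, 0.028, -0.011, -69.801], [-0.008, 0.104, 0.995, 1013.919], [0.0, 0.0, 0.0, 1.0]]
wrist 64.96854777214598 315.5884638279865 204.75633854766528 -0.04799722380361294 [[0.303, -0.908, -0.289, 114.917], [0.953, 0.288, 0.093, 619.152], [-0.001, -0.304, 0.953, 372.496], [0.0, 0.0, 0.0, 1.0]]
0.15 [189.13987711 595.01716957 230.30860328] [[ 3.02967345e-01 -6.82856825e-04 -9.53000693e-01]
 [ 9.52999197e-01 -1.69457799e-03  3.02968083e-01]
 [-1.82181783e-03 -9.99998331e-01  1.37360211e-04]] [-0.54924658 -0.97566719 -0.06653617] 85.22469504527263
```

View pics/scene0.png

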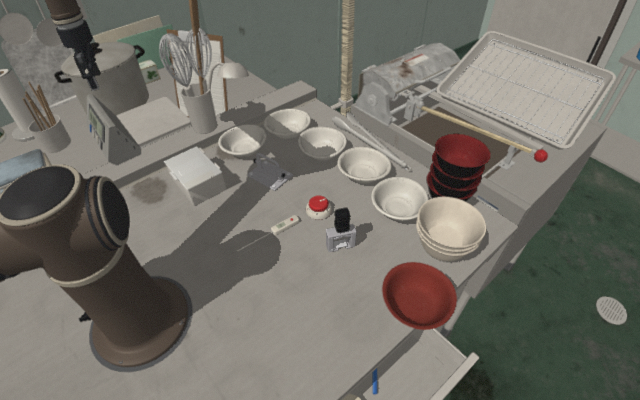

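View pics/top0.png

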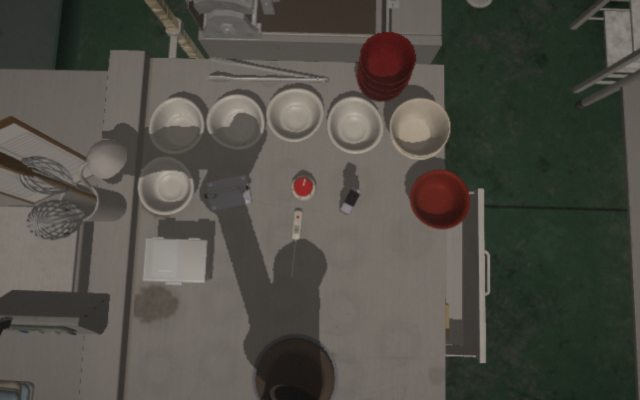

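View pics/wrist0.png

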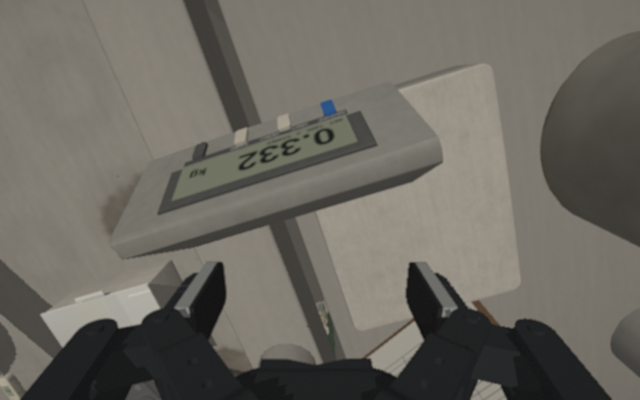

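The scene view shows the handle at about (342,228), the timer at (318,206) and the bracket at (267,172). In the top view the handle is at (350,200), the bracket at (228,191) and the timer at (304,187). I'll zoom in on these.

```bash
python3 - <<'E'
from h import *
c=load('scene0');t=load('top0')
a=cv2.resize(c['frame'][145:260,235:375],None,fx=5,fy=5,interpolation=cv2.INTER_CUBIC)
b=cv2.resize(t['frame'][155:225,190:375],None,fx=4.3,fy=4.3,interpolation=cv2.INTER_CUBIC)
cv2.imwrite('pics/a1.png',a);cv2.imwrite('pics/b1.png',np.clip(b.astype(float)*1.6,0,255).astype('uint8'))
for n,u,v in [('timer',304,187),('bracket',228,191),('handle',350,205),('bowl',440,198)]: print(n,plane(t,u,v,20))
for n,u,v in [('timer',318,210),('bracket',267,178),('handle',342,245),('bowl',420,298)]: print(n,plane(c,u,v,20))
E
```

```text
timer [483.25300052  -6.66827253  20.        ]
bracket [467.22101601 191.1999091   20.        ]
handle [ 439.66312467 -127.40864476   20.        ]
bowl [ 464.42270911 -360.12687784   20.        ]
timer [473.97797321 -17.49393506  20.        ]
bracket [443.68682404 167.98077972  20.        ]
handle [ 445.61342948 -139.23080684   20.        ]
bowl [ 475.92733336 -348.23312485   20.        ]
```

View pics/a1.png

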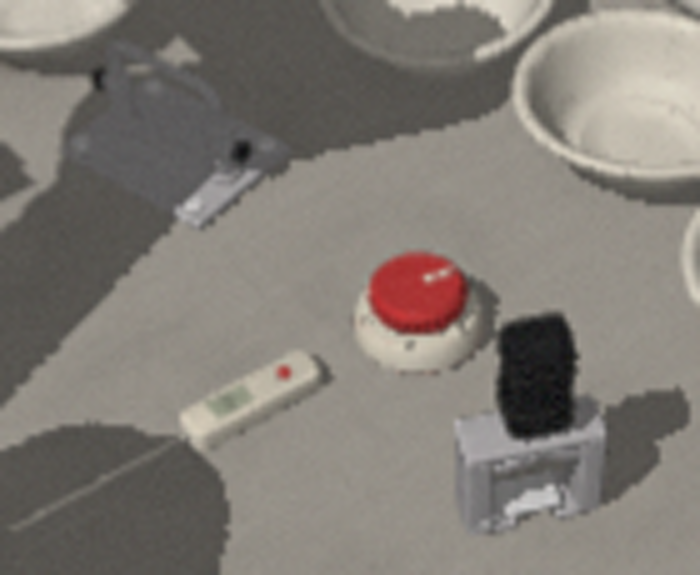

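View pics/b1.png

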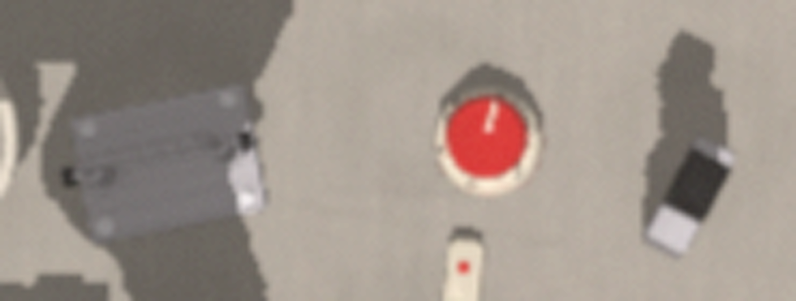

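```bash
python3 - <<'E'
from h import *
c=load('scene0');t=load('top0')
for n,a,b in [('crockrim',(200,92),(97,205)),('ladle',(233,70),(105,160)),('spoontip',(196,0),(40,172)),('whisk',(175,48),(45,175)),('scale',(95,95),(50,292)),('scale2',(135,155),(105,325)),('whitebox',(190,155),(178,245))]:
    p,e=tri(ray(c,*a),ray(t,*b)); print(n,p.round(),e.round(1))
for d in [(0.9,0.35)]:
    pass
for r,z in [(625,350),(450,450),(380,450),(380,400),(420,400)]:
    R=read_tcp_rot(); print(r,z,solve_ik([r*np.cos(1.263),r*np.sin(1.263),z],R))
E
```

```text
crockrim [413. 430. 188.] 3.9
ladle [506. 391. 237.] 8.6
spoontip [444. 372. 440.] 3.4
whisk [431. 486. 295.] 62.8
scale [197. 494. 240.] 71.6
scale2 [162. 424. 104.] 49.2
whitebox [311. 289. 101.] 34.8
625 350 [ 1.19333848e+00  2.28846093e-01  1.49500151e+00  1.03539183e-05
  1.41957201e+00 -6.96539629e-02]
450 450 [ 1.16621001e+00 -1.64327193e-01  1.70838361e+00 -3.93406173e-05
  1.59936281e+00 -9.67819513e-02]
380 450 [ 1.14833530e+00 -3.15855555e-01  1.82703703e+00 -7.21019072e-05
  1.63223675e+00 -1.14659927e-01]
380 400 [ 1.14833530e+00 -3.09382576e-01  1.91732086e+00 -7.20107633e-05
  1.53547994e+00 -1.14652957e-01]
420 400 [ 1.15928198e+00 -2.19967754e-01  1.84940017e+00 -5.20619981e-05
  1.51398649e+00 -1.03705883e-01]
```

```bash
cat >> h.py <<'E'
def Rt(a): 
    c,s=np.cos(a),np.sin(a); return np.array([[c,0,-s],[s,0,c],[0,-1,0]])
E
python3 - <<'E'
from h import *
R=read_tcp_rot(); 
reach([189,595,330],R)
q=solve_ik([380*np.cos(1.263),380*np.sin(1.263),450],R); goto_joints(q)
q=solve_ik([350,140,430],Rt(0.21)); print(q); goto_joints(q)
reach([455,180,260],Rt(0.21)); snap('wrist','wb1')
reach([445,-133,300],Rt(-0.42)); snap('wrist','wh1')
print(read_time(),read_wrist_force())
E
```

```text
[ 2.64852332e-01 -3.22662152e-01  1.86980342e+00 -4.44089210e-16
  1.59445139e+00  5.48523321e-02]
5.05 [-0.10937867  0.01671733 -1.07431017]
```

View pics/wb1.png

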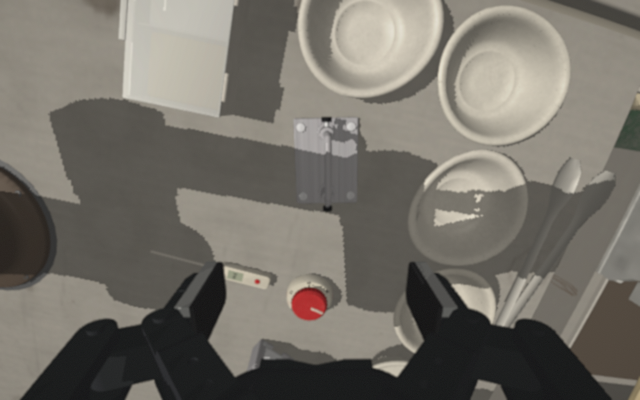

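View pics/wh1.png

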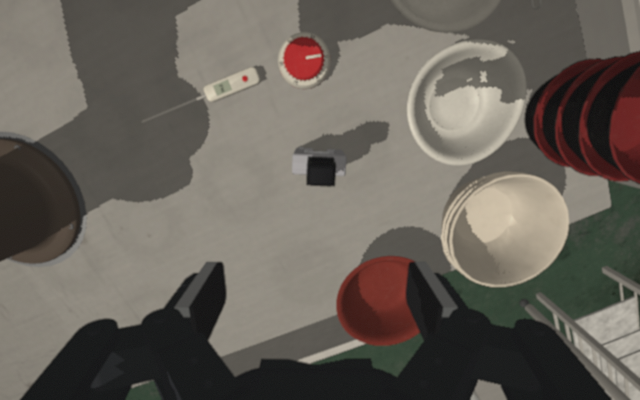

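```bash
python3 - <<'E'
from h import *
b=load('wb1')['frame'][100:225,270:390]; h=load('wh1')['frame'][110:210,270:410]
cv2.imwrite('pics/wb1z.png',np.clip(cv2.resize(b,None,fx=4.7,fy=4.7,interpolation=cv2.INTER_CUBIC)*1.3,0,255))
cv2.imwrite('pics/wh1z.png',cv2.resize(h,None,fx=5.5,fy=5.5,interpolation=cv2.INTER_CUBIC))
E
```

```text
[ WARN:0@0.062] global loadsave.cpp:1063 imwrite_ Unsupported depth image for selected encoder is fallbacked to CV_8U.
```

View pics/wb1z.png

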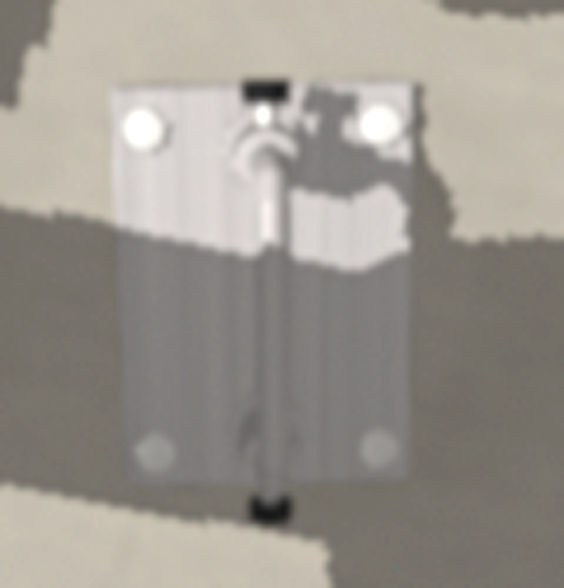

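View pics/wh1z.png

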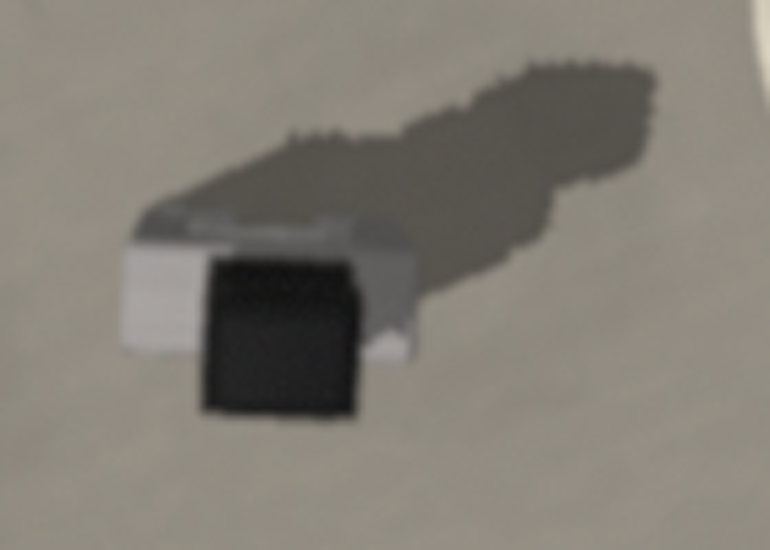

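```bash
python3 - <<'E'
from h import *
b=load('wb1'); h=load('wh1'); t=load('top0')
def z(c,pts,ox,oy,s,Z): return np.array([plane(c,ox+x/s,oy+y/s,Z) for x,y in pts])
P=z(b,[(112,86),(415,85),(408,480),(127,482)],270,100,4.7,6)
print(P.round(1)); print('c',P.mean(0)); print([np.linalg.norm(P[i]-P[(i+1)%4]).round(1) for i in range(4)])
d=(P[1]+P[2]-P[0]-P[3]); e=P[0]+P[1]-P[2]-P[3]; print('yaw',np.arctan2(d[1],d[0]),np.arctan2(-e[0],e[1]))
Q=z(b,[(145,130),(380,124),(378,449),(155,452)],270,100,4.7,9); print('bolts c',Q.mean(0))
Q=z(t,[(75,122),(240,87),(262,208),(102,240)],190,155,4.3,6); print('top',Q.round(1),Q.mean(0),[np.linalg.norm(Q[i]-Q[(i+1)%4]).round(1) for i in range(4)])
# handle: frame top z=60
F=z(h,[(122,243),(120,350),(412,360),(415,250)],270,110,5.5,60); print('frame',F.round(1),F.mean(0),[np.linalg.norm(F[i]-F[(i+1)%4]).round(1) for i in range(4)])
d=F[2]+F[3]-F[0]-F[1]; print('yaw',np.arctan2(d[1],d[0]))
m=(h['frame'].max(2)<55); m[:, :300]=0; m[:,345:]=0; m[:140]=0;m[195:]=0
v,u=np.nonzero(m); print('grip px',u.mean(),v.mean(),u.min(),u.max(),v.min(),v.max(),len(u))
G=z(h,[(202,410),(357,415)],270,110,5.5,123);print('grip top edge',G, np.linalg.norm(G[0]-G[1]),np.arctan2(*(G[1]-G[0])[[1,0]]))
print('frame front edge',np.arctan2(*(F[2]-F[1])[[1,0]]))
E
```

```text
[[416.5 236.9   6. ]
 [493.7 253.8   6. ]
 [518.6 148.8   6. ]
 [441.2 131.7   6. ]]
c [467.49116487 192.77721455   6.        ]
[np.float64(79.0), np.float64(107.9), np.float64(79.2), np.float64(108.1)]
yaw 0.2166840048381606 0.23144515663411852
bolts c [467.16355118 192.39125835   9.        ]
top [[487.5 250.7   6. ]
 [512.1 149.8   6. ]
 [437.6 132.5   6. ]
 [415.2 229.7   6. ]] [463.08498362 190.66701978   6.        ] [np.float64(103.9), np.float64(76.4), np.float64(99.7), np.float64(75.2)]
frame [[ 427.9 -101.3   60. ]
 [ 417.2 -122.9   60. ]
 [ 476.4 -151.9   60. ]
 [ 486.5 -129.1   60. ]] [ 451.98298263 -126.29446577   60.        ] [np.float64(24.1), np.float64(65.9), np.float64(24.9), np.float64(64.9)]
yaw -0.4489865389404559
grip px 320.9289544235925 170.82037533512064 307 335 157 185 746
grip top edge [[ 436.14475521 -129.61482619  123.        ]
 [ 462.70012257 -142.53646632  123.        ]] 29.53229282146114 -0.4528641184344755
frame front edge -0.4545227092827059
```

```bash
python3 - <<'E'
from h import *
reach([447,188,240],Rt(0.22-np.pi/2)); print(read_time()); pause(.2); snap('wrist','wb2')
reach([487,197,240],Rt(0.22+np.pi/2)); print(read_time()); pause(.2); snap('wrist','wb3')
reach([453,-126,250],Rt(-0.452)); pause(.2); snap('wrist','wh2')
print(read_time(),read_tcp_pos(),read_wrist_force())
ims=[]
for n in ['wb2','wb3','wh2']:
    c=load(n); P=[467,193,6] if 'b' in n else [453,-126,90]; u,v=proj(c,P).astype(int); print(n,u,v)
    x0,y0=max(u-75,0),max(v-65,0); print('origin',x0,y0)
    cv2.imwrite('pics/'+n+'z.png',np.clip(cv2.resize(c['frame'][y0:y0+130,x0:x0+150],None,fx=4,fy=4,interpolation=cv2.INTER_CUBIC)*1.3,0,255).astype('uint8'))
E
```

```text
6.4917
9.4
11.3083 [ 453.2048275  -125.39912636  249.95831509] [-0.14285141 -0.57970588  0.0230554 ]
wb2 315 155
origin 240 90
wb3 315 154
origin 240 89
wh2 315 188
origin 240 123
```

View pics/wb2z.png

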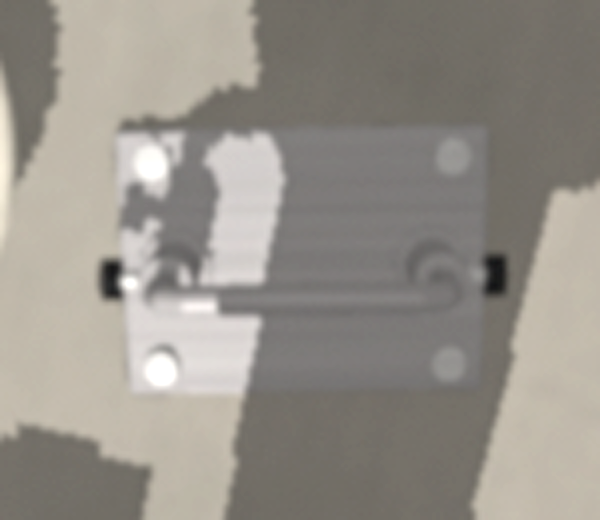

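View pics/wb3z.png

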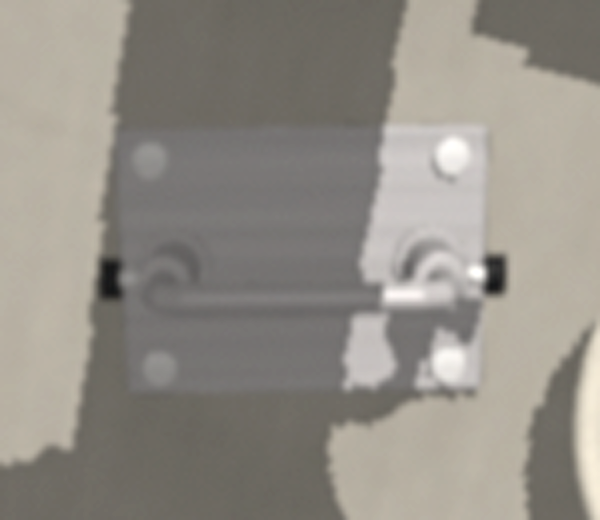

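View pics/wh2z.png

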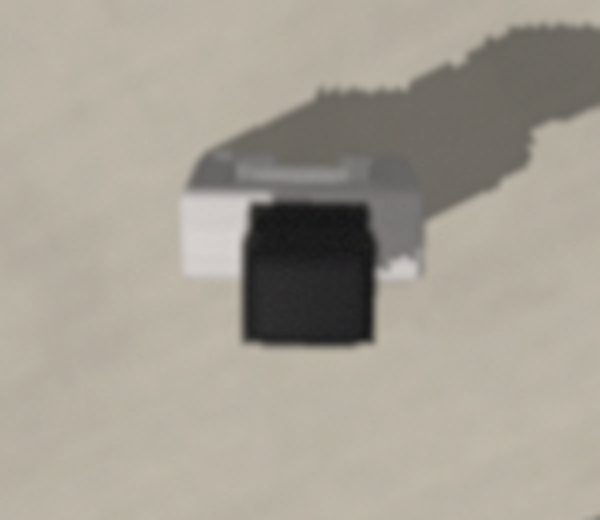

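```bash
python3 - <<'E'
from h import *
def px(p,ox,oy,s=4): return ox+(p[0]+.5)/s-.5,oy+(p[1]+.5)/s-.5
for n,oy,pts,bl in [('wb2',90,[(117,130),(487,127),(482,387),(131,392)],[(151,162),(453,157),(449,364),(161,368)]),('wb3',89,[(117,130),(488,127),(482,388),(131,391)],[(150,161),(452,157),(450,364),(160,368)])]:
    c=load(n)
    P=np.array([plane(c,*px(p,240,oy),6) for p in pts]); Q=np.array([plane(c,*px(p,240,oy),9) for p in bl])
    d=P[1]+P[2]-P[0]-P[3]; e=P[1]+P[0]-P[2]-P[3]; print(n,P.mean(0).round(1),Q.mean(0).round(1),[np.linalg.norm(P[i]-P[(i+1)%4]).round(1) for i in range(4)],np.arctan2(d[1],d[0]),np.arctan2(e[1],e[0]))
c2,c3=load('wb2'),load('wb3')
# wire: planes through camera and wire line
def wp(c,oy,a,b):
    o,d1=ray(c,*px(a,240,oy)); _,d2=ray(c,*px(b,240,oy)); n=np.cross(d1,d2); return o,n/np.linalg.norm(n)
o2,n2=wp(c2,90,(200,300),(400,297)); o3,n3=wp(c3,89,(200,298),(400,297))
D=np.cross(n2,n3);D/=np.linalg.norm(D)
X=np.linalg.solve(np.array([n2,n3,D]),[n2@o2,n3@o3,D@np.array([467,193,66])]); print('wire pt',X,'dir',D,np.arctan2(D[1],D[0]))
h=load('wh2')
F=np.array([plane(h,*px(p,240,123),60) for p in [(183,193),(183,277),(422,279),(424,195)]])
G=np.array([plane(h,*px(p,240,123),123) for p in [(243,343),(374,343)]])
d=F[2]-F[1]; g=G[1]-G[0]; print(F.round(1),F.mean(0),np.arctan2(d[1],d[0]),np.linalg.norm(d)); y=np.arctan2(g[1],g[0]); print(G.mean(0)+12*np.array([-np.sin(y),np.cos(y),0]),y,np.linalg.norm(g), ((F[1]+F[2])/2)+13*np.array([-np.sin(y),np.cos(y),0]))
E
```

```text
wb2 [467.2 192.3   6. ] [466.9 192.5   9. ] [np.float64(107.8), np.float64(78.0), np.float64(108.5), np.float64(78.8)] -1.3405081909469923 0.2361548331685173
wb3 [466.3 193.2   6. ] [466.6 192.8   9. ] [np.float64(107.9), np.float64(78.2), np.float64(108.4), np.float64(78.3)] 1.7990088002561906 -2.9062359162842024
wire pt [466.55464258 192.96197913  63.50330247] dir [-0.2273996   0.97346131  0.0257389 ] 1.8002802027252185
[[ 428.5 -101.5   60. ]
 [ 417.7 -122.2   60. ]
 [ 476.4 -151.3   60. ]
 [ 486.5 -130.2   60. ]] [ 452.28414639 -126.28666062   60.        ] -0.4594464842241893 65.50015369848381
[ 454.3763133 -124.7362419  123.       ] -0.45083867782032655 29.561789734298173 [ 452.73640281 -125.04558197   60.        ]
```

```bash
python3 - <<'E'
from h import *
R=Rt(-0.453)
reach([453.5,-125.5,160],R); movel([453.5,-125.5,72],R,feed=80); print(read_tcp_pos(),read_wrist_force())
pause(.2); print(read_wrist_force())
set_gripper(20,80); print(read_gripper_width(),read_tcp_pos(),read_wrist_force())
movel([453.5,-125.5,110],R,feed=60); pause(.3); print(read_time(),read_gripper_width(),read_wrist_force(),read_ft_torque())
snap('scene','s2'); snap('wrist','w2')
c=load('s2'); u,v=proj(c,[453,-125,90]).astype(int); print(u,v)
cv2.imwrite('pics/s2z.png',cv2.resize(c['frame'][v-60:v+60,u-70:u+70],None,fx=5,fy=5,interpolation=cv2.INTER_CUBIC))
E
```

```text
[ 454.09678636 -125.70468015   72.53304062] [-0.16715859  0.00589771  0.34798358]
[0.4139943  0.03130836 0.16379125]
29.10829908756272 [ 453.86827574 -125.65833416   72.19607687] [ 1.17007902 -0.48763144  0.83749806]
14.8417 29.124529181906155 [ 0.26018229  0.09520498 -4.92201085] [ 0.02232929  0.01164564 -0.03786999]
341 220
```

View pics/s2z.png

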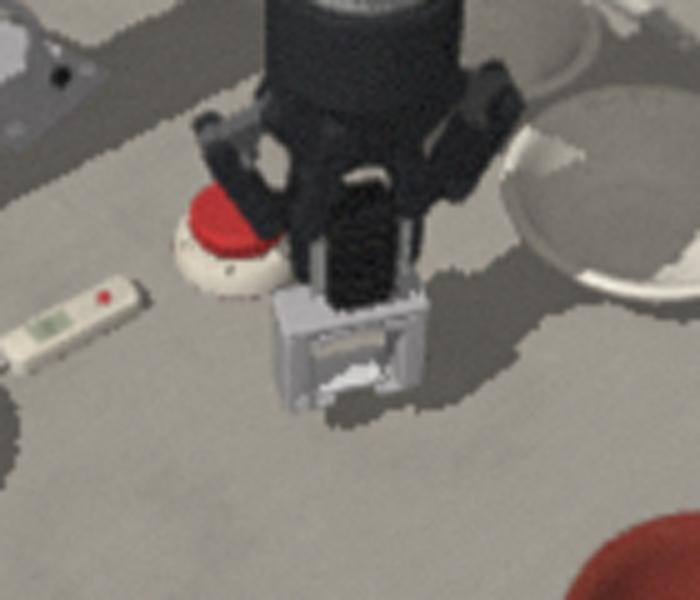

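View pics/w2.png

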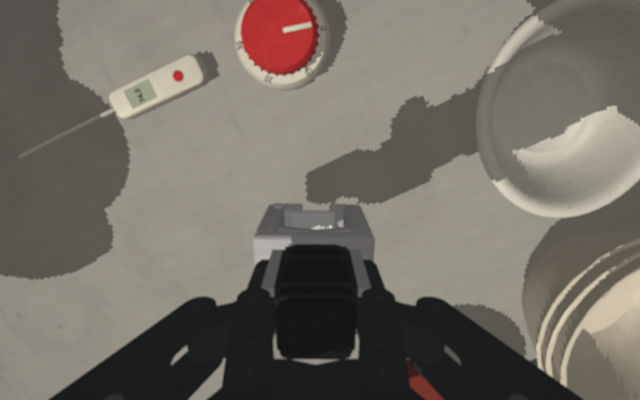

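```bash
python3 - <<'E'
from h import *
movel([453.5,-125.5,225],Rt(-0.453),feed=150)
reach([466.8,192.7,225],Rt(0.230)); 
movel([466.8,192.7,164],Rt(.23),feed=100); pause(.3)
print(read_time(),read_tcp_pos(),read_tcp_rot().round(3).tolist(),read_wrist_force(),read_gripper_width())
snap('wrist','w3'); snap('scene','s3')
c=load('s3'); u,v=proj(c,[467,193,90]).astype(int); print(u,v)
cv2.imwrite('pics/s3z.png',cv2.resize(c['frame'][v-60:v+60,u-70:u+70],None,fx=5,fy=5,interpolation=cv2.INTER_CUBIC))
c=load('w3')['frame'][130:330,200:430]
cv2.imwrite('pics/w3z.png',cv2.resize(c,None,fx=3,fy=3,interpolation=cv2.INTER_CUBIC))
E
```

```text
18.125 [467.24810066 192.89796802 164.70124142] [[0.974, 0.001, -0.228], [0.228, 0.0, 0.974], [0.001, -1.0, 0.0]] [ 0.14799783 -0.25451625 -4.76989644] 28.902470927692768
265 150
```

View pics/s3z.png

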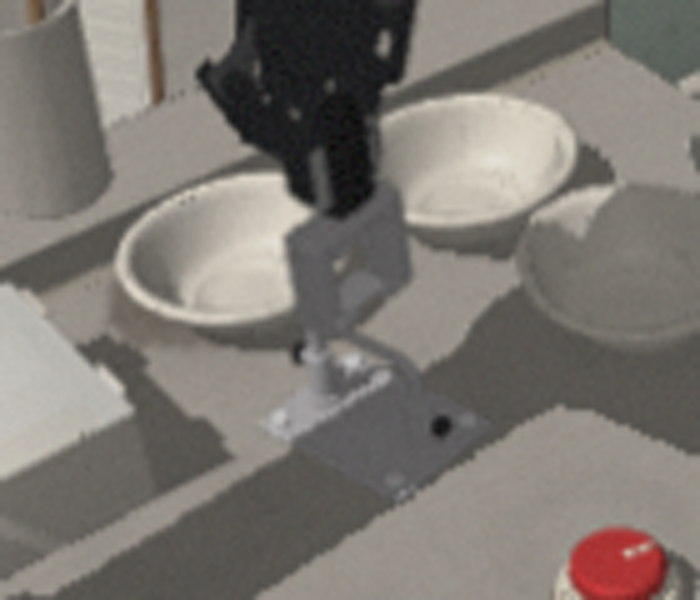

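View pics/w3z.png

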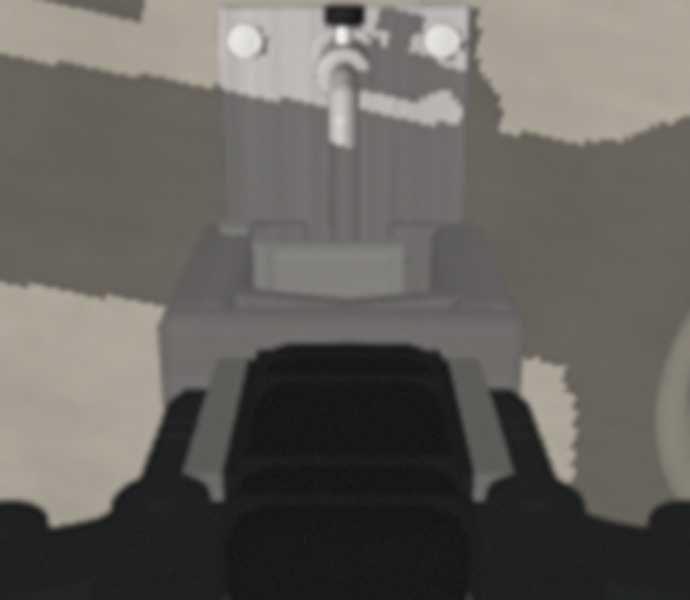

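The wire (column ~345 in the crop) lines up with the middle of the mouth (lips at ~305 and ~392, so 348). Next is the guarded descent.

```bash
python3 - <<'E'
from h import *
R=Rt(.23); X,Y=466.8,192.7
def F(n=3): return np.mean([read_wrist_force() for _ in range(n)],0)
t0=read_time(); f0=F(5); print(f0, read_time()-t0)
movel([X,Y,149],R,feed=60)
z=149; log=[]
while z>130:
    z-=1; movel([X,Y,z],R,feed=30); f=F()-f0; log.append((z,*f.round(1),round(read_tcp_pos()[2],1)))
    if f[2]>12 or np.hypot(f[0],f[1])>10: break
    if f[2]>3.0: break
print(read_time()); [print(*map(float,l)) for l in log]
E
```

```text
[ 0.39440485 -0.11520841 -4.54838982] 0.0
22.375
148.0 -0.9 0.1 0.3 148.1
147.0 -0.9 0.1 -0.9 147.0
146.0 0.6 0.3 -0.4 145.9
145.0 -0.6 -0.2 0.0 144.9
144.0 -0.3 0.4 -0.2 143.9
143.0 -0.6 0.7 -0.9 142.9
142.0 -1.0 -0.2 -0.4 141.9
141.0 -1.1 0.7 -1.4 140.9
140.0 -0.2 0.7 -1.5 139.9
139.0 0.1 0.4 0.0 138.9
138.0 0.3 -0.3 0.2 137.9
137.0 -0.4 -0.1 -0.2 136.9
136.0 -0.6 0.5 -0.3 135.9
135.0 0.3 0.1 0.8 135.2
134.0 -0.3 0.4 3.8 134.4
```

```bash
python3 - <<'E'
from h import *
R=Rt(.23); X,Y=466.8,192.7; f0=np.array([.2,0,-4.7])
def F(n=3): return np.mean([read_wrist_force() for _ in range(n)],0)
z=134; log=[]; pk=0
while z>91:
    z-=2 if z>106 else 1
    movel([X,Y,z],R,feed=30); f=F()-f0; log.append((z,*f.round(1),*read_tcp_pos().round(1)))
    m=np.linalg.norm(f)
    if m>18: print('stop'); break
    pk=max(pk,m)
    if z<106 and pk>4 and m<1.8: print('passed'); break
print(read_time(),read_gripper_width()); [print(*map(float,l)) for l in log]
E
```

```text
passed
27.875 29.301495161783436
132.0 -1.1 0.3 5.1 467.0 192.8 132.1
130.0 -1.5 0.6 4.9 467.1 192.8 130.1
128.0 -0.6 -0.1 6.2 467.3 192.8 128.2
126.0 0.9 -0.6 6.2 467.5 192.9 126.3
124.0 -1.1 0.1 6.6 466.5 192.6 123.8
122.0 -0.5 0.2 6.0 466.1 192.5 121.5
120.0 -0.7 -0.7 5.4 466.0 192.5 119.5
118.0 -1.7 -0.4 5.3 466.2 192.5 117.6
116.0 -2.1 -0.2 4.7 466.3 192.6 115.6
114.0 -2.5 0.4 5.4 466.3 192.6 113.6
112.0 -2.6 0.4 5.6 466.4 192.6 111.7
110.0 -3.0 -0.1 4.5 466.4 192.6 109.7
108.0 -3.5 -1.2 3.9 466.4 192.6 107.7
106.0 -3.9 -0.4 4.2 466.4 192.6 105.7
105.0 -3.2 -0.3 4.1 466.6 192.6 104.9
104.0 -3.8 -1.2 3.8 466.5 192.6 103.8
103.0 -3.8 -1.1 3.3 466.2 192.5 102.6
102.0 -3.1 -1.0 2.1 466.0 192.5 101.5
101.0 -3.2 -0.9 1.0 466.1 192.5 100.5
100.0 -4.7 -0.7 -0.2 466.2 192.5 99.6
99.0 -4.3 -1.2 0.1 466.1 192.5 98.5
98.0 -0.2 0.1 0.6 469.7 193.5 99.0
```

```bash
python3 - <<'E'
from h import *
R=Rt(.23); X,Y=466.8,192.7; f0=np.array([.2,0,-4.7])
def F(n=3): return np.mean([read_wrist_force() for _ in range(n)],0)
pause(.3); print(read_tcp_pos(),F()-f0)
movel([X,Y,97],R,feed=20); pause(.3); print(read_tcp_pos(),F()-f0,read_gripper_width())
movel([X,Y,116],R,feed=50); print(read_tcp_pos(),F()-f0)
z=116; log=[]
while z<130:
    z+=1; movel([X,Y,z],R,feed=20); f=F()-f0; log.append((z,*f.round(1),*read_tcp_pos().round(1)))
    if f[2]<-8: break
for _ in range(5): pause(.1); print((F(1)-f0).round(1),read_tcp_pos()[2].round(1))
print(read_time(),read_gripper_width()); [print(*map(float,l)) for l in log]
E
```

```text
[467.73899329 192.96183568  98.50160987] [-0.79728838 -0.05026139 -0.37992099]
[466.79951283 192.69464264  96.9761193 ] [-0.28303941 -0.34083485 -1.1724331 ] 29.10086515359257
[467.15036346 192.81175963 116.5597501 ] [-0.1776937   0.35299007 -0.79140768]
[  4.8   2.3 -16.8] 122.8
[  4.5   1.1 -18. ] 122.8
[  4.9   2.  -18.1] 122.8
[  5.6   1.9 -18.7] 122.8
[  4.8   0.8 -18. ] 122.8
31.7583 29.144283618321605
117.0 0.1 -0.1 -0.0 466.6 192.6 116.8
118.0 0.5 0.0 -0.4 466.8 192.7 118.0
119.0 -0.6 0.1 -0.9 466.9 192.7 119.1
120.0 -0.5 0.1 -0.6 466.9 192.7 120.1
121.0 -0.1 -0.8 -0.6 466.9 192.7 121.1
122.0 -0.2 0.1 0.2 466.9 192.7 122.1
123.0 0.6 0.6 -5.3 466.6 192.6 122.4
124.0 4.1 1.7 -15.6 466.5 192.6 122.7
```

Caught: the tug held at about 18 N with no further rise. Next I lower it until the bow bears the weight, then release.

```bash
python3 - <<'E'
from h import *
R=Rt(.23); X,Y=466.8,192.7; f0=np.array([.2,0,-4.7])
def F(n=3): return np.mean([read_wrist_force() for _ in range(n)],0)
movel([X,Y,96],R,feed=60); pause(.1); print(F()-f0)
z=96; log=[]
while z>86:
    z-=.7; movel([X,Y,z],R,feed=20); f=F()-f0; log.append((z,*f.round(1),*read_tcp_pos().round(1)))
    if f[2]>3: break
[print(*map(float,l)) for l in log]
print(read_time())
snap('wrist','w4')
c=load('w4')['frame'][130:330,200:430]
cv2.imwrite('pics/w4z.png',cv2.resize(c,None,fx=3,fy=3,interpolation=cv2.INTER_CUBIC))
E
```

```text
[ 0.10068959 -0.14447169  0.11985079]
95.3 -0.4 0.5 -0.2 466.9 192.7 95.5
94.6 0.7 -0.4 -0.6 466.8 192.7 94.6
93.89999999999999 -0.3 0.5 -0.4 466.7 192.7 93.8
93.19999999999999 0.2 0.4 0.2 466.7 192.7 93.1
92.49999999999999 0.2 0.7 -0.7 466.7 192.7 92.4
91.79999999999998 -0.2 -0.1 -0.2 466.7 192.7 91.7
91.09999999999998 -0.6 0.6 0.7 467.0 192.7 91.3
90.39999999999998 -2.6 -0.4 7.6 467.0 192.8 91.1
34.475
```

View pics/w4z.png

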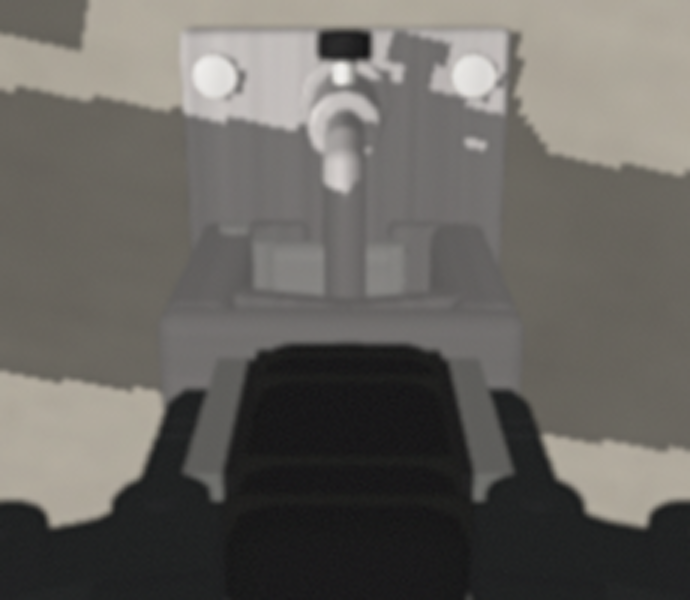

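The wire now runs inside the hook, above the shut gate and up under the bow. Releasing.

```bash
python3 - <<'E'
from h import *
R=Rt(.23); X,Y=466.8,192.7
movel([X,Y,90.9],R,feed=10); print(read_wrist_force())
set_gripper(60); pause(.3); print(read_gripper_width(),read_wrist_force(),read_time())
snap('wrist','w5')
movel([X,Y,220],R,feed=80); pause(.5); print(read_time(),read_wrist_force())
for n in ['scene','wrist','top']: snap(n,n+'6')
c=load('scene6'); u,v=proj(c,[467,193,70]).astype(int)
cv2.imwrite('pics/s6z.png',cv2.resize(c['frame'][v-50:v+70,u-60:u+100],None,fx=5,fy=5,interpolation=cv2.INTER_CUBIC))
c=load('wrist6')['frame'][80:280,200:430]
cv2.imwrite('pics/w6z.png',cv2.resize(c,None,fx=3,fy=3,interpolation=cv2.INTER_CUBIC))
t0,t1=load('top0')['frame'],load('top6')['frame']
for t in (t0,t1):
    hs=cv2.cvtColor(t,cv2.COLOR_BGR2HSV); m=((hs[...,0]<8)|(hs[...,0]>172))&(hs[...,1]>150)
    for x0,x1,y0,y1 in [(285,325,170,205),(405,475,165,230)]:
        v,u=np.nonzero(m[y0:y1,x0:x1]); print(u.mean()+x0,v.mean()+y0,len(u))
E
```

```text
[-1.94382205 -0.96328261  3.4246521 ]
59.89792990996499 [-0.70047091  0.201584   -0.3238138 ] 35.475
37.7917 [ 0.01290029 -0.13518011  0.38632763]
302.5304347826087 186.7826086956522 230
440.5666926677067 197.82839313572543 2564
302.51091703056767 186.75109170305677 229
440.9242734343021 196.95947605403194 2443
```

View pics/s6z.png

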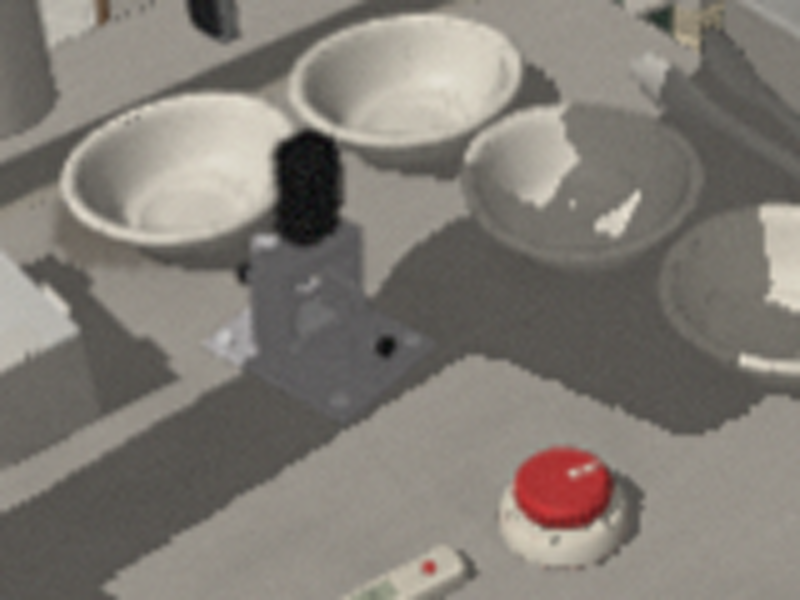

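View pics/w6z.png

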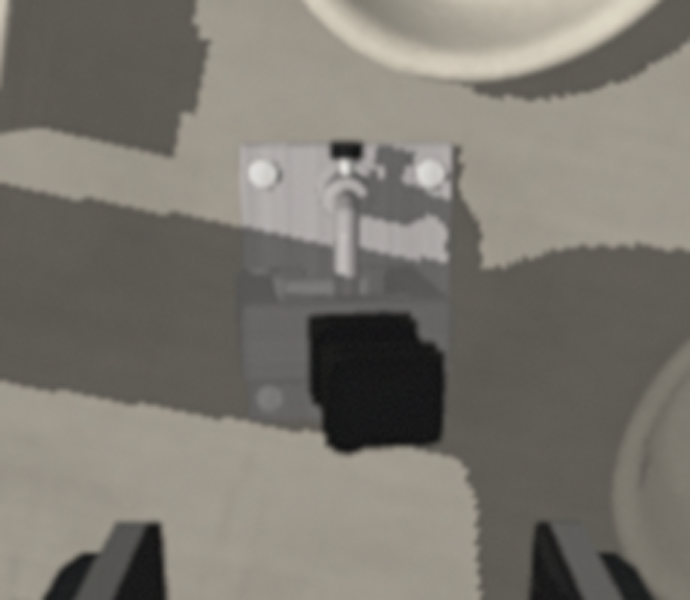

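It's hanging, with a slight lean toward +x in the wrist view. I'll check whether it has settled and estimate the tilt.

```bash
python3 - <<'E'
from h import *
pause(1.5)
c0=load('wrist6'); f0=c0['frame'].astype(int); res=[f0]
for i in range(2):
    c=snap('wrist','w7%d'%i); res.append(c['frame'].astype(int)); pause(.5)
snap('scene','s7'); snap('top','t7')
for f in res:
    m=(f.max(2)<45); m[:180]=0;m[232:]=0;m[:,:295]=0;m[:,355:]=0
    v,u=np.nonzero(m); print(u.mean(),v.mean(),len(u),u.min(),u.max())
# top face front edge of grip in w6z: (325..442, 445)
p=[plane(c0,200+x/3,80+445/3,133+10) for x in (330,440)]; print(p)
t=np.array([466.8,192.7]); ax=np.array([np.cos(.23),np.sin(.23)])
d=(np.mean(p,0)[:2]-t); print('offset along bracket x',d@ax,'tilt est',d@ax/78)
print(read_time())
E
```

```text
324.7981275599766 206.54944411936805 1709 304 347
324.7987126974839 206.55412521942657 1709 304 347
324.81169590643276 206.55672514619883 1710 304 347
[array([465.07367167, 181.8246385 , 143.        ]), array([491.89773494, 188.07736179, 143.        ])]
offset along bracket x 9.611378813492218 tilt est 0.12322280530118228
40.6417
```

```bash
python3 -c "
from h import *
job_done(); print(read_time())"
```

```text
the job is handed in; nothing more can be done
the job is handed in; nothing more can be done
```

The handle is clipped on the parking bracket and hanging at rest. I handed the job in at about 40.6 s; no verdict was reported.

- **Clipping:** I gripped the handle across its 30 mm side and pressed it down on the wire. First touch put the wire axis at about 64 mm, against 63.5 mm from the camera views. The gate resisted with about 5–6 N, then mostly sideways, and let the wire past at about 38 mm above the hook's underside.
- **Tug:** the gate caught the wire where expected and held. The pull came to about 18 N, not the intended 10 N, because my 1 mm steps were coarse against the rigid gate. That is still well under 40 N.
- **Lowering:** the highest push I read was about 8 N, when the bow met the wire. I then let go and backed the arm off.
- **Last checks:**
  - The handle did not move between pictures taken over about 2 s.
  - It leans by an estimated 0.12 rad rather than hanging exactly upright (limit 0.4).
  - The timer's and the bowl's centres in the top view moved by less than 1 pixel.
  - The gripper is well clear and reads no force.
- **Gate:** I had no direct reading of its angle. That it is shut follows from the tug holding and from how it looks in the wrist picture taken before I let go.

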